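Latch back the gate of the handset cage

TASK

Take the knob of the gravity latch on the handset cage, lift the latch bar clear of its catch and swing the self-closing gate open until the bar can drop fully into the hold-back catch on the post, so that the gate stays open by itself when you let go. Work by feel: do not wrench the bar against its guide, catches or rubber buffer, do not pull the gate before the bar is clear, do not fling the gate or let it fly shut, and leave the other things on the desk where they are.

Things in the scene. Friction and masses are not known exactly. Their poses are not given: they have to be found in the camera images.
- cage: Grey steel-framed wire-mesh cage, 272 mm wide, 200 deep, 243 high. Origin: foot of the gate's vertical hinge axis, at desk height; z up, x from the gate into the cage, y along the shut gate from hinge to latch side.
- gate (a joint): Gate angle, rad: 0 shut, growing as it opens (anticlockwise from above, free edge coming out toward -x of the cage), at most 1.8. The gate is 206 mm wide and 226 mm high. A damped spring hinge closes it (0.2 N m when shut, 0.36 N m at a right angle, and 0.35 N m s of damping): hold it until it is latched.
- latch (a joint): Lift angle of the steel latch bar, rad: 0 lying down in its guide, growing as the free end rises; the guide's upper bridge stops it at 0.094 to 0.11, 8.4 to 10 mm of lift at the knob. Only near this stop is it surely clear of the catch. It pivots 45 mm from the hinge axis and falls by its own weight (2 N at the knob).
- knob (a point): Middle of the knob's 14 mm thick round stem, to be gripped. It stands straight out of the gate front, 44 mm free in front of the bar, then a 26 mm head. Gate shut: x -40, y 135, z 195 mm in the cage's frame (135 mm from the hinge axis, 40 mm before the gate's middle plane). Moves with bar and gate; x along the stem toward the gate, y along the bar to its free end.
- bar_tip (a point): Free end of the latch bar (16 mm high, 6 mm thick), 240 mm from the hinge axis, 195 mm above the desk and 15 mm in front of the gate's middle plane.
- guide: Upper bridge of the staple on the gate's free stile, 177 mm from the hinge axis, through which the bar passes: it stops the bar's lift. Bolted through slots, so its height differs by 2 mm. Origin near desk height below it, in the gate's middle plane; axes as the gate's.
- catch: Steel catch at the latch side of the cage front, 225 mm from the hinge axis. With the gate shut the bar lies behind its nose with 3 mm of play; the nose stands 10 to 14 mm above the lowered bar's underside (slotted screw holes). Its front is a ramp. Origin near desk height below it, axes as the cage's.
- post: Hold-back post, 20 mm square, 226 mm from the hinge axis toward -x of the cage; origin at its foot, axes as the cage's. The catch on it is clamped on a slotted cross bar, up to 24 mm to either side (cage y), not measured. In opening direction: ramp, nose 12 mm above the lowered bar's underside, slot 10.5 mm wide, upright rubber buffer, met at 1.46 to 1.69 rad. The bar, let down, rests on the nose at 1.44 to 1.67.
- pen_holder: Blue square pen holder with pens and scissors, 75 mm wide. Leave it.
- phone: Phone in a pale green case, 75 by 155 mm, lying flat. Leave it.
- stapler: Black stapler, 150 mm long. Leave it.
- tape_dispenser: Grey tape dispenser, 140 mm long. Leave it.

How it is judged:
By the outcome, as a careful person would: the job done as asked, in the order asked, and still so for the second after the job is handed in, with the robot touching nothing.
It also fails if it takes over 67 s, if anything falls off the work surface, if the arm or the gripper's body presses on something with over 40 N, if the wrist force passes 120 N, or if a joint passes its speed limit or range.

ROBOT

A 6-joint arm with a two-finger parallel gripper is mounted at the origin on the work surface. World frame = base frame: x ahead of the robot, y to its left, z up, the work surface at z = 0. Lengths are in mm, angles in rad, forces in N, time in s.
With the tool pointing down it reaches from about 350 to 875 mm from the base axis. Payload 4.2 kg.
Tool frame: the origin (TCP) lies between the finger pads; the fingertips stand 19 mm ahead of it and the grasp point (between the pads) is the TCP; y points along the fingers, z is the direction in which the jaws open and shut, and the axes are right-handed (so a half turn about y gives the same grasp; the last joint's range is limited). The gripper opens to 85 mm and grips with 20 to 120 N. Pads are 22 mm wide; open, the fingers measure 114 mm over their backs; the gripper's body (76 mm by 85 mm) begins 54 mm behind the grasp point. The pads swing forward as they close: fully open they stand 13 mm farther back than shut.
Start: joints at [-0.972, 0.385, 0.008, 0, -1.194, -0.259], TCP at [208.326, -589.236, 250.312] pointing down, gripper open.
Joint ranges: [-3.14, 3.14], [-1.21, 2.06], [-1.07, 1.41], [-3.16, 2.05], [-2.99, -0.16], [-3.1, 3.1]. Speed limits (rad/s): [2.79, 2.79, 3.14, 3.14, 3.14, 3.14].

INTERFACE

Orientations are given as a unit quaternion [x, y, z, w].
In Python, from bench import arm gives the robot as it stands.
- The arm moves only by the shell command python3 -m inch 'ROWS'. ROWS is JSON, a list of rows, each a list of 7 numbers: the opening, from 0 (shut) to 1 (fully open), then the shift along the tool's x, y, z in cm, then the turn, a rotation vector about the tool's x, y, z in degrees. A call has 1 to 20 rows; each row is the pose to reach, as a shift and turn from the pose commanded when the call began, along the tool's axes at that moment; what a row does not reach only later rows make up. A row lasts 1/12 s, in which the tool goes at most 41.7 mm and 7.16 degrees, less where a joint would pass 70% of its speed; a pose out of reach is approached as far as the arm can. A call with a gripper value outside its range is refused whole. The fingers move at their own pace and stop on an object; the grip force is fixed at half the most. Time passes only in rows, so rows that repeat a pose let the fingers close. It gives the time, the measured TCP pose, the force and the opening at its end, in the units of the state.
- arm.read_state(): the state, without advancing time (a new reading comes with each control period).
- arm.get_image(name): name is "scene" or "top"; returns the picture (420x560x3 uint8, red, green, blue); there is no depth.
- arm.camera_params(name): a dict with "fx", "fy", "cx", "cy" (pixels), "rvec" (rotation vector, rad) and "tvec" (3), from world to camera coordinates, as OpenCV has them. Camera axes: x right, y down, z forward; pixel columns grow to the right and rows downward; lengths in mm; the calibration is good to about 2 mm. A picture is of the moment at which its call begins. camera_params takes no time and is no camera call.
- arm.job_done(): hands the job in, once; it reports no verdict.
Trained networks look in the newest picture that a camera, given by its name, has taken for a name from the list of things; names that differ only in an ending like _2 or _b are one class to them, and where a whole thing is asked for, a point or a joint stands for the part that bears it (a point fixed in the world has none). Each returns a list of dicts, best first, with "conf" (0 to 1); they miss things now and then, are a little off and sometimes report something else, mostly with a low value. They report only what shows in the picture. A call takes as long as a camera call.
- arm.masks_of(label, camera): "mask" (420x560 bool, what is visible of it) and "extent" ([left, top, width, height] in pixels, round what is visible of it).
The state is a dict: "clock": time; "joints": joint angles; "joint_vel": joint speeds; "joint_efforts": joint torques, N m; "position": TCP position; "ee_rot": TCP orientation; "contact_force": force on the tool from outside, world axes, zero at the start; "wrist_torque": the same for the moment, N m; "gripper_width": finger opening in mm.
Only numpy, scipy, OpenCV 4.12 (cv2) and the standard library are available. Lean on these libraries where they do the work, as an engineer would, in place of code of your own. Each camera call takes 0.05 s, during which the arm holds its last target.

## Working session

There is one attempt and no reset: what is moved stays moved. The work goes in short steps, Python scripts to look and compute and a shell command to move; the robot and the scene stay as the last step left them, time stands still between calls to the robot, and variables do not carry over. Pictures are saved under pics/ and viewed, and the job is handed in when it is done.

```bash
mkdir -p pics; ls; python3 - <<'E'
from bench import arm
import cv2
s=arm.read_state()
for k,v in s.items(): print(k,v)
for n in ("scene","top"):
    im=arm.get_image(n); cv2.imwrite(f"pics/{n}0.png",im[:,:,::-1]); print(n,arm.camera_params(n))
E
```

```text
pics
clock 0.0
joints [-9.72394615e-01  3.85557766e-01  6.61240935e-03 -5.21961233e-04
 -1.19405237e+00 -2.58601255e-01]
joint_vel [ 0.00111273  0.00023428  0.00078523  0.00133146 -0.00172375  0.00085336]
joint_efforts [ 5.87542927e-04 -3.92287838e+01  1.88400203e+01  4.18596178e+00
 -4.61930176e-03 -1.92305708e-05]
position [ 208.14373646 -588.72261499  249.21218566]
ee_rot [-0.69615746 -0.1193259   0.11966066  0.69771588]
contact_force [ 0.04851456 -1.04470939 -0.66926609]
wrist_torque [ 0.02066921 -0.01518168  0.0522164 ]
gripper_width 85.199731729324
scene {'fx': 469.95909820316587, 'fy': 469.95909820316587, 'cx': 279.32725405986383, 'cy': 205.25530333936757, 'rvec': array([ 0.04555204,  3.09435134, -0.51865346]), 'tvec': array([ 529.19497104,   39.69959873, 1609.64909905])}
top {'fx': 391.0900968777507, 'fy': 391.0900968777507, 'cx': 272.46697282124524, 'cy': 211.72193011129062, 'rvec': array([ 2.1904387 , -2.02627945,  0.21676635]), 'tvec': array([ -32.20432732,  546.76344421, 1327.59590844])}
```

View pics/scene0.png

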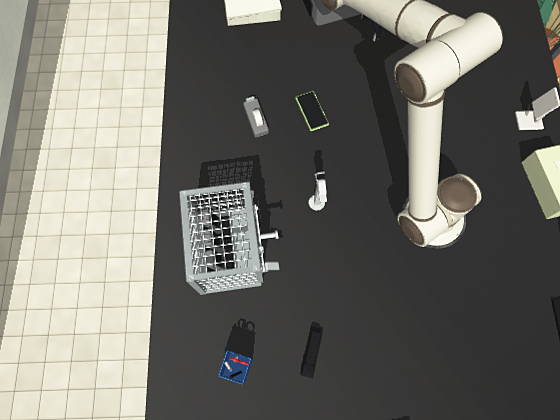

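View pics/top0.png

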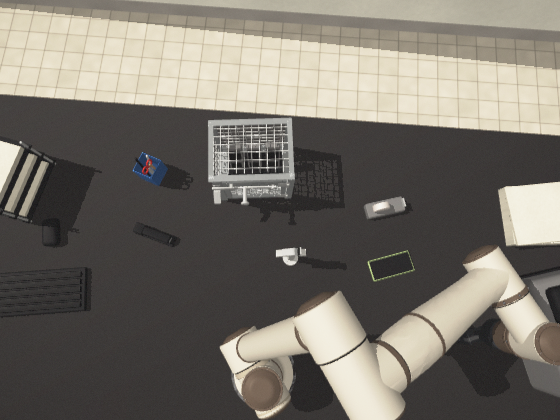

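The gate faces the robot. The knob shows at about (245,195) in top, the post at (290,255), and the catch at (218,197). The hinge is therefore on the right side in the top view.

```bash
cat > h.py <<'E'
from bench import arm
import numpy as np, cv2
from scipy.spatial.transform import Rotation as R
def cam(n):
    p=arm.camera_params(n); K=np.array([[p['fx'],0,p['cx']],[0,p['fy'],p['cy']],[0,0,1.]])
    return K,np.array(p['rvec'],float),np.array(p['tvec'],float)
def proj(n,P):
    K,r,t=cam(n); return cv2.projectPoints(np.array(P,float).reshape(-1,1,3),r,t,K,None)[0].reshape(-1,2)
def back(n,uv,z):
    K,r,t=cam(n); Rm=cv2.Rodrigues(r)[0]; c=-Rm.T@t; d=Rm.T@np.linalg.solve(K,[uv[0],uv[1],1]); return c+d*(z-c[2])/d[2]
E
python3 - <<'E'
from h import *
for n in("scene","top"):
    im=arm.get_image(n)
    for l in("cage","gate","latch","knob","bar_tip","guide","catch","post"):
        for d in arm.masks_of(l,n)[:2]:
            m=d["mask"]; v,u=np.nonzero(m); print(n,l,round(d["conf"],2),np.round(d["extent"]),"cent",u.mean().round(1),v.mean().round(1),m.sum())
    x0,y0,w,h=(170,170,170,140) if n=="scene" else (190,100,170,175)
    cv2.imwrite(f"pics/{n}z.png",cv2.resize(im[y0:y0+h,x0:x0+w,::-1],None,fx=3.4,fy=3.4,interpolation=cv2.INTER_CUBIC))
    K,r,t=cam(n);Rm=cv2.Rodrigues(r)[0];print("campos",-Rm.T@t)
E
```

```text
scene cage 0.66 [246.  94.  26.  43.] cent 255.5 117.3 626
scene cage 0.6 [181. 182.  98. 114.] cent 223.0 241.3 7644
scene gate 0.92 [251. 195.  29.  78.] cent 260.7 235.9 430
scene latch 0.6 [257. 206.  19.  65.] cent 264.7 239.5 157
scene knob 0.69 [254. 210.  28.  49.] cent 264.2 229.4 127
scene bar_tip 0.68 [250. 206.  28.  66.] cent 264.2 238.7 169
scene catch 0.56 [267. 262.  11.   7.] cent 271.1 266.1 100
scene post 0.58 [308. 172.  20.  39.] cent 318.9 193.1 440
campos [ 541.52570659  471.65817656 1535.21401478]
top cage 0.79 [204. 123.  93.  83.] cent 250.8 160.0 6475
top gate 0.98 [223. 180.  68.  26.] cent 255.3 188.7 919
top latch 0.53 [213. 185.  62.  19.] cent 239.9 191.4 234
top knob 0.5 [214. 182.  64.  22.] cent 245.1 190.4 285
top bar_tip 0.75 [214. 180.  58.  26.] cent 243.5 190.4 211
top post 0.84 [277. 248.  27.  18.] cent 290.2 254.3 342
campos [ 261.53537178   -5.76581233 1412.11341026]
```

View pics/scenez.png

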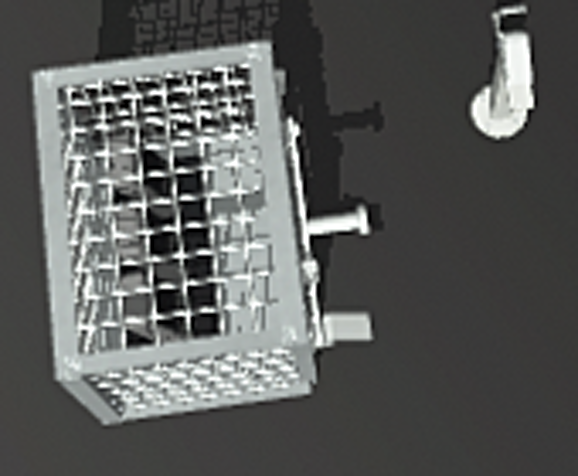

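View pics/topz.png

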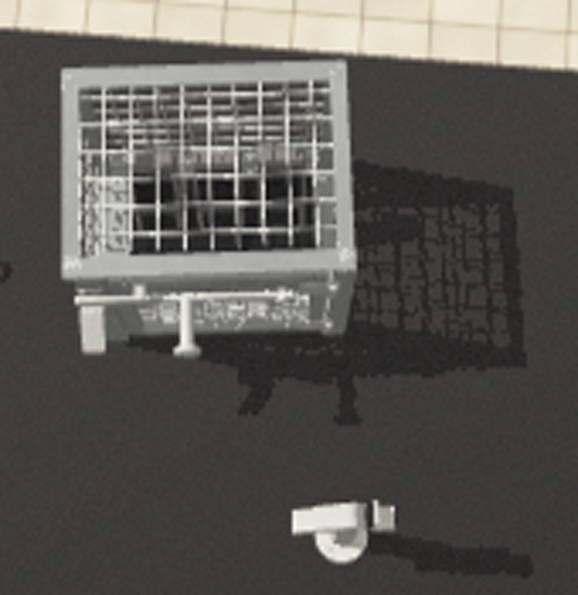

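```bash
cat > fit.py <<'E'
from h import *
from scipy.optimize import least_squares
zt=lambda p:np.array([p[0]/3.4+190,p[1]/3.4+100]); zs=lambda p:np.array([p[0]/3.4+170,p[1]/3.4+170])
T={'c_bl':(62,70),'c_br':(346,62),'c_fr':(355,270),'c_fl':(62,278),'tip':(77,299),'head':(187,352),'stem0':(187,297)}
S={'c_bl':(57,380),'c_br':(32,72),'c_fr':(270,42),'c_fl':(312,348),'head':(365,218)}
print({k:back('top',zt(v),243 if k[0]=='c' else 195).round(0) for k,v in T.items()})
print({k:back('scene',zs(v),243 if k[0]=='c' else 195).round(0) for k,v in S.items()})
print({k:back('top',zt(v),200).round(0) for k,v in dict(ramp=(292,521),slotL=(365,515),bufL=(373,515),bufR=(395,515),foot=(340,545)).items()})
def model(p):
    x0,y0,th,xf,yl=p
    loc={'c_fl':(xf,yl,243),'c_fr':(xf,yl-272,243),'c_bl':(xf+200,yl,243),'c_br':(xf+200,yl-272,243),'tip':(-15,240,195),'head':(-66,135,195),'stem0':(-18,135,195)}
    c,s=np.cos(th),np.sin(th)
    return {k:(x0+c*a-s*b,y0+s*a+c*b,z) for k,(a,b,z) in loc.items()}
def res(p):
    m=model(p);r=[]
    for k,v in T.items(): r+=list(proj('top',m[k])[0]-zt(v))
    for k,v in S.items(): r+=list(proj('scene',m[k])[0]-zs(v))
    return np.array(r)
f=least_squares(res,[600,-50,0,0,240],loss='soft_l1')
print(f.x.round(3)); 
r=res(f.x).reshape(-1,2).round(1); print(dict(zip(['T'+k for k in T]+['S'+k for k in S],r.tolist())))
E
python3 fit.py; python3 - <<'E'
from h import *
s=arm.read_state();print(R.from_quat(s['ee_rot']).as_matrix().round(3), s['clock'])
E
```

```text
{'c_bl': array([790., 237., 243.]), 'c_br': array([820., -30., 243.]), 'c_fr': array([616., -52., 243.]), 'c_fl': array([588., 214., 243.]), 'tip': array([581., 207., 195.]), 'head': array([538.,  98., 195.]), 'stem0': array([592., 103., 195.])}
{'c_bl': array([791., 241., 243.]), 'c_br': array([822., -26., 243.]), 'c_fr': array([616., -48., 243.]), 'c_fl': array([584., 221., 243.]), 'head': array([538., 100., 195.])}
{'ramp': array([387., -12., 200.]), 'slotL': array([398., -78., 200.]), 'bufL': array([398., -85., 200.]), 'bufR': array([ 400., -105.,  200.]), 'foot': array([369., -57., 200.])}
[ 6.20168e+02 -2.90170e+01  1.06000e-01 -3.89500e+00  2.50599e+02]
{'Tc_bl': [-1.3, 0.4], 'Tc_br': [-0.2, 0.7], 'Tc_fr': [-0.3, -0.8], 'Tc_fl': [-1.7, -0.8], 'Ttip': [-0.4, 0.5], 'Thead': [0.1, -0.6], 'Tstem0': [-0.1, 1.1], 'Sc_bl': [1.0, -0.2], 'Sc_br': [1.7, -1.1], 'Sc_fr': [-0.8, -0.8], 'Sc_fl': [-2.0, -0.5], 'Shead': [-0.8, -0.4]}
[[ 0.943 -0.    -0.333]
 [ 0.333  0.     0.943]
 [ 0.    -1.     0.   ]] 1.0
```

Hinge at about (620, −29) mm with yaw 0.106 rad. Residuals are about 1 px, and the two cameras agree on the knob. I'll move above the knob first.

```bash
python3 -m inch '[[0.45,5,-8,5,0,3,0],[0.45,56.3,-8,53.2,0,13.3,0],[0.45,56.3,-8,53.2,0,13.3,0],[0.45,56.3,-8,53.2,0,13.3,0],[0.45,56.3,-8,53.2,0,13.3,0],[0.45,56.3,-8,53.2,0,13.3,0],[0.45,56.3,-8,53.2,0,13.3,0],[0.45,56.3,-8,53.2,0,13.3,0],[0.45,56.3,-8,53.2,0,13.3,0],[0.45,56.3,-8,53.2,0,13.3,0],[0.45,56.3,-8,53.2,0,13.3,0],[0.45,56.3,-8,53.2,0,13.3,0],[0.45,56.3,-8,53.2,0,13.3,0],[0.45,56.3,-8,53.2,0,13.3,0],[0.45,56.3,-8,53.2,0,13.3,0],[0.45,56.3,-8,53.2,0,13.3,0],[0.45,56.3,-8,53.2,0,13.3,0],[0.45,56.3,-8,53.2,0,13.3,0],[0.45,56.3,-8,53.2,0,13.3,0],[0.45,56.3,-8,53.2,0,13.3,0]]'
python3 - <<'E'
from h import *
s=arm.read_state();print(s['position'],R.from_quat(s['ee_rot']).as_matrix().round(3), s['joints'].round(2) , s['clock'])
for n in("scene","top"):
    im=arm.get_image(n)
    x0,y0,w,h=(170,150,220,170) if n=="scene" else (190,100,200,175)
    cv2.imwrite(f"pics/{n}1.png",cv2.resize(im[y0:y0+h,x0:x0+w,::-1],None,fx=3.4,fy=3.4,interpolation=cv2.INTER_CUBIC))
E
```

```text
clock: 2.67
position: [564.6, 105.5, 329.3]
ee_rot: [-0.706, -0.04, 0.039, 0.706]
contact_force: [0.8, -1.0, -0.0]
gripper_width: 38.6
[564.55015114 105.47055994 329.34312509] [[ 0.994  0.001 -0.112]
 [ 0.112  0.001  0.994]
 [ 0.001 -1.     0.001]] [ 0.47  0.25  0.01 -0.   -1.33 -1.92] 2.6667
```

View pics/scene1.png

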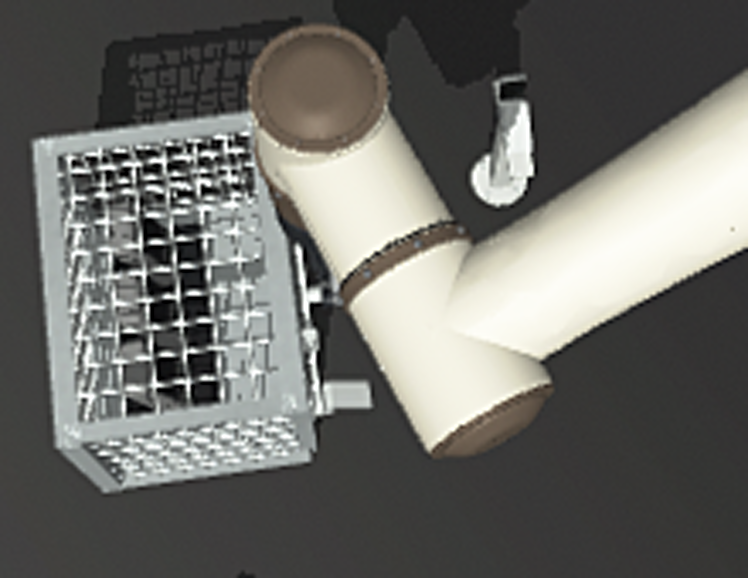

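View pics/top1.png

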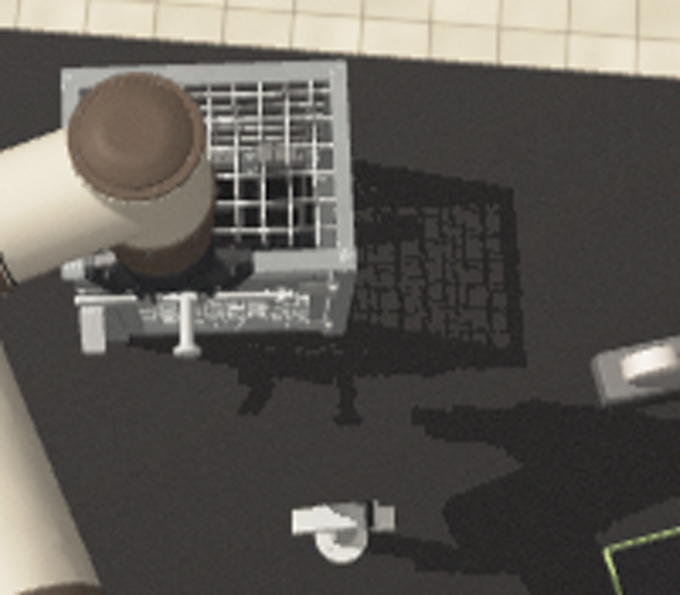

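```bash
python3 - <<'E'
from h import *
s=arm.read_state();print(s['position'],s['joint_vel'].round(3),s['contact_force'],s['clock'])
print(proj('scene',[s['position'],[562,101,195]]),proj('top',[s['position'],[562,101,195]]))
E
```

```text
[562.16264573 101.56253489 329.47653116] [-0.034 -0.034 -0.032  0.004 -0.003  0.001] [ 0.02282935  0.35240108 -0.15483887] 2.7667
[[268.09554096 221.65949952]
 [269.22588992 234.82271669]] [[241.6134263  184.72785171]
 [244.83482842 196.2968587 ]]
```

The TCP is right above the stem, whose middle sits at about (245,196) in top. The wrist clears the cage. Descending with the jaws straddling the stem.

```bash
python3 -m inch '[[0.45,0,2,0,0,0,0],[0.45,0,5,0,0,0,0],[0.45,0,7.5,0,0,0,0],[0.45,0,9,0,0,0,0],[0.45,0,10,0,0,0,0],[0.45,0,11,0,0,0,0],[0.45,0,12,0,0,0,0],[0.45,0,12.7,0,0,0,0],[0.45,0,13,0,0,0,0],[0.45,0,13,0,0,0,0],[0.45,0,13,0,0,0,0],[0.45,0,13,0,0,0,0]]'
python3 - <<'E'
from h import *
s=arm.read_state();print(s['position'],s['contact_force'],s['wrist_torque'],s['clock'])
for n in("scene","top"):
    im=arm.get_image(n)
    x0,y0,w,h=(170,150,220,170) if n=="scene" else (190,100,200,175)
    cv2.imwrite(f"pics/{n}2.png",cv2.resize(im[y0:y0+h,x0:x0+w,::-1],None,fx=3.4,fy=3.4,interpolation=cv2.INTER_CUBIC))
E
```

```text
clock: 3.77
position: [562.3, 100.2, 201.1]
ee_rot: [-0.706, -0.039, 0.038, 0.706]
contact_force: [-0.2, -0.1, 0.6]
gripper_width: 38.6
[562.2765476  100.17022193 201.05503537] [-0.18640219 -0.13132708  0.55680907] [ 0.03763392 -0.02987458  0.02430702] 3.7667
```

View pics/top2.png

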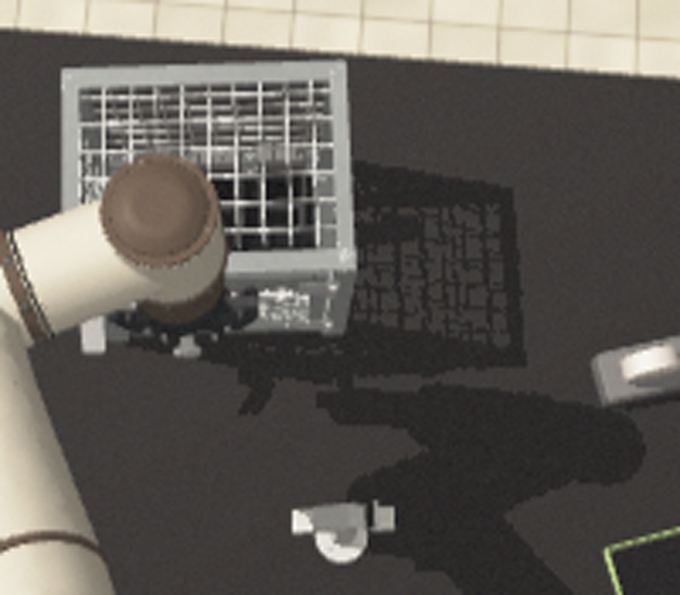

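View pics/scene2.png

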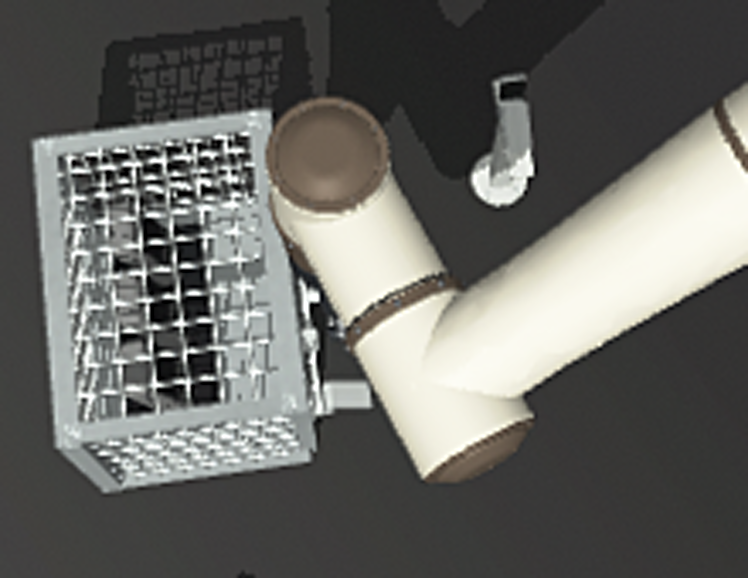

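```bash
python3 -m inch '[[0.2,0,0,0,0,0,0],[0.2,0,0,0,0,0,0],[0.17,0,0,0,0,0,0],[0.14,0,0,0,0,0,0],[0.1,0,0,0,0,0,0],[0,0,0,0,0,0,0],[0,0,0,0,0,0,0],[0,0,0,0,0,0,0]]'
python3 - <<'E'
from h import *
s=arm.read_state();print(s['position'],s['contact_force'],s['wrist_torque'],s['joint_vel'].round(3),s['clock'])
E
```

```text
clock: 4.53
position: [561.8, 102.2, 200.9]
ee_rot: [-0.705, -0.039, 0.038, 0.707]
contact_force: [-2.4, 6.9, 3.0]
gripper_width: 11.7
[561.82734288 102.24146177 200.93339966] [-2.40675496  6.9400698   3.02878888] [2.16630989e+00 8.79372195e-01 1.77259530e-03] [-0.     0.    -0.002  0.    -0.     0.   ] 4.5333
```

```bash
python3 -m inch '[[0,-0.05,0,0.1,0,0,0],[0,-0.05,0,0.2,0,0,0],[0,-0.05,0,0.2,0,0,0],[0,-0.05,0,0.2,0,0,0]]'
python3 - <<'E'
from h import *
s=arm.read_state();print(s['position'],s['contact_force'],s['wrist_torque'],R.from_quat(s['ee_rot']).as_matrix().round(3),s['clock'])
E
```

```text
clock: 4.87
position: [561.7, 102.3, 200.9]
ee_rot: [-0.706, -0.039, 0.038, 0.706]
contact_force: [0.2, 3.6, 3.0]
gripper_width: 11.9
[561.67638643 102.34184816 200.92592626] [0.20942656 3.59860762 2.96177967] [0.90971227 0.03696998 0.12761946] [[ 0.994  0.002 -0.108]
 [ 0.108  0.001  0.994]
 [ 0.002 -1.     0.001]] 4.8667
```

```bash
python3 -m inch '[[0,0,0,0.2,0,0,0],[0,0,-0.1,0.2,0.6,0,0],[0,0,-0.2,0.18,1.2,0,0],[0,0,-0.3,0.16,1.9,0,0],[0,0,-0.4,0.15,2.5,0,0],[0,0,-0.5,0.14,3.2,0,0],[0,0,-0.6,0.12,3.8,0,0],[0,0,-0.7,0.11,4.5,0,0],[0,0,-0.7,0.11,4.5,0,0],[0,0,-0.7,0.11,4.5,0,0]]'
python3 - <<'E'
from h import *
s=arm.read_state();print(s['position'],s['contact_force'],s['wrist_torque'],R.from_quat(s['ee_rot']).as_matrix().round(3),s['clock'])
E
```

```text
clock: 5.7
position: [561.6, 101.8, 207.1]
ee_rot: [-0.678, -0.036, 0.039, 0.733]
contact_force: [5.1, -3.9, -2.3]
gripper_width: 12.0
[561.59156981 101.80780682 207.09726904] [ 5.09885506 -3.90497725 -2.25930801] [-1.46909721 -1.30075173  0.00964276] [[ 0.994 -0.008 -0.106]
 [ 0.107  0.076  0.991]
 [ 0.001 -0.997  0.077]] 5.7
```

```bash
python3 -m inch '[[0,0.1,0,-0.1,0,0,0],[0,0.1,0,-0.1,0,0,0],[0,0.1,0,-0.1,0,0,0]]'
python3 - <<'E'
from h import *
s=arm.read_state();print(s['position'],s['contact_force'],s['wrist_torque'],s['joint_vel'].round(3),s['clock'])
E
```

```text
clock: 5.95
position: [561.8, 101.8, 206.7]
ee_rot: [-0.678, -0.036, 0.04, 0.733]
contact_force: [1.3, -1.9, -1.8]
gripper_width: 11.6
[561.7901425  101.81172165 206.72254006] [ 1.32224769 -1.93983375 -1.80944476] [-0.84685945 -0.66013815  0.03433846] [ 0.002 -0.003 -0.     0.003 -0.001  0.   ] 5.95
```

```bash
python3 -m inch '[[0,0,-0.07,-0.02,0.2,0,0],[0,0.03,-0.15,-0.05,0.5,0,0],[0,0.03,-0.15,-0.05,0.5,0,0],[0,0.03,-0.15,-0.05,0.5,0,0]]'; python3 -m inch '[[0,0,-0.05,0,0.3,0,0],[0,0,-0.1,0,0.6,0,0],[0,0,-0.1,0,0.6,0,0],[0,0,-0.1,0,0.6,0,0]]'
```

```text
clock: 6.28
position: [561.9, 101.6, 208.3]
ee_rot: [-0.674, -0.036, 0.04, 0.736]
contact_force: [-0.1, -0.3, -2.4]
gripper_width: 11.9
clock: 6.62
position: [562.0, 101.5, 209.5]
ee_rot: [-0.671, -0.036, 0.04, 0.74]
contact_force: [-0.7, -0.4, -1.5]
gripper_width: 12.0
```

```bash
python3 -m inch '[[0,0,-0.05,0,0.3,0,0],[0,0,-0.05,0,0.3,0,0],[0,0,-0.05,0,0.3,0,0]]'; python3 -m inch '[[0,0,-0.05,0,0.3,0,0],[0,0,-0.05,0,0.3,0,0],[0,0,-0.05,0,0.3,0,0]]'
```

```text
clock: 6.87
position: [562.1, 101.5, 210.0]
ee_rot: [-0.669, -0.036, 0.04, 0.742]
contact_force: [-2.2, 0.4, -2.0]
gripper_width: 12.2
clock: 7.12
position: [562.1, 101.4, 210.2]
ee_rot: [-0.667, -0.035, 0.04, 0.743]
contact_force: [-1.5, 1.1, -3.2]
gripper_width: 11.9
```

```bash
python3 -m inch '[[0,0,-0.05,0,0.2,0,0],[0,0,-0.05,0,0.2,0,0],[0,0,-0.05,0,0.2,0,0]]'; python3 - <<'E'
from h import *
s=arm.read_state();print(s['position'],s['contact_force'],s['wrist_torque'],R.from_quat(s['ee_rot']).as_matrix().round(3),s['clock'])
E
```

```text
clock: 7.37
position: [562.0, 101.3, 210.4]
ee_rot: [-0.666, -0.035, 0.041, 0.744]
contact_force: [-1.3, 0.6, -7.0]
gripper_width: 11.4
[562.02081045 101.33142922 210.37767378] [-1.2634965   0.64304375 -7.02764838] [-0.19284518  0.26262018  0.06120044] [[ 0.994 -0.014 -0.106]
 [ 0.107  0.111  0.988]
 [-0.002 -0.994  0.112]] 7.3667
```

At the stop: 9.4 mm of lift, with the force at the knob rising from 2 to 7 N. I'll ease off slightly and compute the arc rows.

```bash
cat > arc.py <<'E'
from h import *
import sys
H=np.array([float(sys.argv[1]),float(sys.argv[2]),0]); degs=[float(a) for a in sys.argv[3].split(',')]
s=arm.read_state(); M=R.from_quat(s['ee_rot']); P=s['position']
psi=.106; v=M.as_matrix()[:,0]; print('tool yaw->gate',round(np.arctan2(v[1],v[0])-psi,3)); q=P-H; print('gate from pos (r,ang)',np.hypot(q[0],q[1]).round(1),round(np.arctan2(q[1],q[0])-psi-np.arctan2(135.7,-43.9),3))
for d in degs:
    Z=R.from_rotvec([0,0,np.radians(d)]); dp=H+Z.apply(P-H)-P
    print(d,(M.inv().apply(dp)/10).round(2),np.degrees((M.inv()*Z*M).as_rotvec()).round(2))
E
python3 arc.py 620 -29 1,2,3,4,6,8,10,12,14,16,18,20
```

```text
tool yaw->gate 0.001
gate from pos (r,ang) 142.6 -0.0
1.0 [-0.24 -0.01 -0.08] [-0.   -0.99  0.11]
2.0 [-0.47 -0.02 -0.16] [-0.   -1.99  0.22]
3.0 [-0.7  -0.03 -0.25] [-0.   -2.98  0.33]
4.0 [-0.94 -0.04 -0.34] [-0.01 -3.98  0.45]
6.0 [-1.4  -0.06 -0.53] [-0.01 -5.96  0.67]
8.0 [-1.85 -0.08 -0.74] [-0.01 -7.95  0.89]
10.0 [-2.29 -0.1  -0.96] [-0.02 -9.94  1.12]
12.0 [-2.73 -0.13 -1.2 ] [ -0.02 -11.93   1.34]
14.0 [-3.16 -0.16 -1.45] [ -0.02 -13.91   1.56]
16.0 [-3.57 -0.19 -1.72] [ -0.03 -15.9    1.79]
18.0 [-3.98 -0.22 -2.  ] [ -0.03 -17.89   2.01]
20.0 [-4.38 -0.25 -2.3 ] [ -0.03 -19.88   2.23]
```

```bash
python3 -m inch '[[0,0,0.02,0,0,0,0],[0,-0.12,0.01,-0.04,0,-0.5,0.06],[0,-0.24,0.01,-0.08,0,-1,0.11],[0,-0.47,0,-0.16,0,-2,0.22],[0,-0.7,-0.01,-0.25,0,-3,0.33],[0,-0.94,-0.02,-0.34,0,-4,0.45],[0,-0.94,-0.02,-0.34,0,-4,0.45],[0,-0.94,-0.02,-0.34,0,-4,0.45]]'; python3 arc.py 620 -29 1,2,3,4,5,6,7,8,9,10,11,12,13,14,15,16
```

```text
clock: 8.03
position: [553.1, 96.8, 210.5]
ee_rot: [-0.664, -0.059, 0.067, 0.743]
contact_force: [1.7, 1.1, -12.7]
gripper_width: 11.5
tool yaw->gate 0.072
gate from pos (r,ang) 142.5 0.07
1.0 [-0.24 -0.01 -0.08] [-0.   -0.99  0.11]
2.0 [-0.47 -0.02 -0.16] [-0.   -1.99  0.22]
3.0 [-0.7  -0.03 -0.24] [-0.   -2.98  0.33]
4.0 [-0.94 -0.04 -0.33] [-0.   -3.98  0.45]
5.0 [-1.17 -0.05 -0.43] [-0.   -4.97  0.56]
6.0 [-1.39 -0.06 -0.53] [-0.01 -5.96  0.67]
7.0 [-1.62 -0.07 -0.63] [-0.01 -6.96  0.78]
8.0 [-1.85 -0.08 -0.73] [-0.01 -7.95  0.89]
9.0 [-2.07 -0.09 -0.84] [-0.01 -8.94  1.  ]
10.0 [-2.29 -0.11 -0.96] [-0.01 -9.94  1.12]
11.0 [-2.51 -0.12 -1.07] [-1.000e-02 -1.093e+01  1.230e+00]
12.0 [-2.73 -0.13 -1.19] [-1.000e-02 -1.193e+01  1.340e+00]
13.0 [-2.94 -0.15 -1.32] [-1.000e-02 -1.292e+01  1.450e+00]
14.0 [-3.15 -0.16 -1.45] [-1.000e-02 -1.391e+01  1.560e+00]
15.0 [-3.36 -0.17 -1.58] [-1.000e-02 -1.491e+01  1.670e+00]
16.0 [-3.57 -0.19 -1.71] [-1.00e-02 -1.59e+01  1.78e+00]
```

```bash
python3 -m inch '[[0,0,0.05,0,0,0,0],[0,0,0.05,0,0,0,0],[0,-0.12,0.05,-0.04,0,-0.5,0.06],[0,-0.24,0.04,-0.08,0,-1,0.11],[0,-0.47,0.03,-0.16,0,-2,0.22],[0,-0.7,0.02,-0.24,0,-3,0.33],[0,-0.94,0.01,-0.33,0,-4,0.45],[0,-1.17,0,-0.43,0,-5,0.56],[0,-1.39,-0.01,-0.53,0,-6,0.67],[0,-1.62,-0.02,-0.63,0,-7,0.78],[0,-1.85,-0.03,-0.73,0,-8,0.89],[0,-1.85,-0.03,-0.73,0,-8,0.89],[0,-1.85,-0.03,-0.73,0,-8,0.89]]'; python3 arc.py 620 -29 1,2,3,4,6,8,10,12,14,15,16,17,18
```

```text
clock: 9.12
position: [536.5, 86.1, 210.5]
ee_rot: [-0.658, -0.106, 0.118, 0.736]
contact_force: [2.1, -0.4, -11.3]
gripper_width: 11.6
tool yaw->gate 0.212
gate from pos (r,ang) 142.3 0.209
1.0 [-0.24 -0.01 -0.08] [-0.   -0.99  0.11]
2.0 [-0.47 -0.02 -0.16] [-0.   -1.99  0.22]
3.0 [-0.7  -0.03 -0.24] [-0.   -2.98  0.33]
4.0 [-0.93 -0.04 -0.33] [-0.   -3.98  0.44]
6.0 [-1.39 -0.06 -0.52] [-0.   -5.96  0.67]
8.0 [-1.84 -0.08 -0.73] [-0.   -7.95  0.89]
10.0 [-2.29 -0.11 -0.95] [-0.   -9.94  1.11]
12.0 [-2.72 -0.13 -1.19] [ -0.   -11.93   1.33]
14.0 [-3.15 -0.16 -1.44] [ -0.   -13.91   1.56]
15.0 [-3.36 -0.18 -1.57] [ -0.   -14.91   1.67]
16.0 [-3.57 -0.19 -1.71] [ -0.   -15.9    1.78]
17.0 [-3.77 -0.21 -1.85] [ -0.   -16.89   1.89]
18.0 [-3.98 -0.22 -1.99] [ -0.   -17.89   2.  ]
```

```bash
python3 -m inch '[[0,0,0.05,0,0,0,0],[0,0,0.1,0,0,0,0],[0,0,0.1,0,0,0,0]]';  python3 -m inch '[[0,-0.12,0,-0.04,0,-0.5,0.06],[0,-0.24,-0.01,-0.08,0,-1,0.11],[0,-0.47,-0.01,-0.16,0,-2,0.22],[0,-0.7,-0.01,-0.24,0,-3,0.33],[0,-0.93,-0.01,-0.33,0,-4,0.45],[0,-1.16,-0.02,-0.42,0,-5,0.56],[0,-1.39,-0.02,-0.52,0,-6,0.67],[0,-1.84,-0.04,-0.73,0,-8,0.89],[0,-2.29,-0.06,-0.95,0,-10,1.11],[0,-2.72,-0.08,-1.19,0,-12,1.33],[0,-2.94,-0.09,-1.32,0,-13,1.45],[0,-2.94,-0.09,-1.32,0,-13,1.45]]'; python3 arc.py 620 -29 1,2,3,4,6,8,10,12,14,15,16,17,18
```

```text
clock: 9.37
position: [537.0, 86.6, 210.4]
ee_rot: [-0.658, -0.106, 0.118, 0.736]
contact_force: [0.4, -0.4, -6.8]
gripper_width: 11.7
clock: 10.37
position: [513.3, 64.4, 209.8]
ee_rot: [-0.642, -0.181, 0.201, 0.718]
contact_force: [2.6, -1.2, -1.9]
gripper_width: 11.9
tool yaw->gate 0.441
gate from pos (r,ang) 141.8 0.433
1.0 [-0.24 -0.01 -0.08] [ 0.   -0.99  0.11]
2.0 [-0.47 -0.02 -0.16] [ 0.   -1.99  0.22]
3.0 [-0.7  -0.03 -0.24] [ 0.01 -2.98  0.33]
4.0 [-0.93 -0.04 -0.33] [ 0.01 -3.98  0.44]
6.0 [-1.39 -0.06 -0.51] [ 0.01 -5.96  0.66]
8.0 [-1.84 -0.08 -0.72] [ 0.02 -7.95  0.88]
10.0 [-2.29 -0.11 -0.94] [ 0.02 -9.94  1.1 ]
12.0 [-2.72 -0.14 -1.17] [  0.03 -11.93   1.32]
14.0 [-3.15 -0.16 -1.42] [  0.03 -13.91   1.54]
15.0 [-3.36 -0.18 -1.55] [  0.03 -14.91   1.65]
16.0 [-3.57 -0.19 -1.68] [  0.04 -15.9    1.76]
17.0 [-3.77 -0.21 -1.82] [  0.04 -16.9    1.87]
18.0 [-3.97 -0.23 -1.96] [  0.04 -17.89   1.98]
```

```bash
python3 -m inch '[[0,-0.12,0,-0.05,0,-0.5,0.06],[0,-0.24,-0.01,-0.09,0,-1,0.11],[0,-0.47,-0.02,-0.17,0,-2,0.22],[0,-0.7,-0.03,-0.25,0,-3,0.33],[0,-0.93,-0.04,-0.34,0,-4,0.44],[0,-1.39,-0.06,-0.52,0,-6,0.66],[0,-1.84,-0.08,-0.74,0,-8,0.88],[0,-2.29,-0.11,-0.96,0,-10,1.1],[0,-2.72,-0.14,-1.2,0,-12,1.32],[0,-3.15,-0.16,-1.45,0,-14,1.54],[0,-3.57,-0.19,-1.72,0,-16,1.76],[0,-3.77,-0.21,-1.86,0,-17,1.87],[0,-3.97,-0.23,-2,0,-18,1.98],[0,-3.97,-0.23,-2,0,-18,1.98]]'; python3 arc.py 620 -29 1,2,3,4,6,8,10,12,14,15,16,17,18
```

```text
clock: 11.53
position: [490.3, 26.8, 209.2]
ee_rot: [-0.606, -0.28, 0.311, 0.677]
contact_force: [6.0, -0.9, -1.4]
gripper_width: 11.9
tool yaw->gate 0.758
gate from pos (r,ang) 141.2 0.746
1.0 [-0.23 -0.01 -0.07] [ 0.   -0.99  0.11]
2.0 [-0.47 -0.02 -0.15] [ 0.01 -1.99  0.22]
3.0 [-0.7  -0.03 -0.24] [ 0.01 -2.98  0.33]
4.0 [-0.93 -0.04 -0.32] [ 0.01 -3.98  0.44]
6.0 [-1.39 -0.06 -0.51] [ 0.02 -5.96  0.66]
8.0 [-1.84 -0.08 -0.71] [ 0.02 -7.95  0.87]
10.0 [-2.28 -0.11 -0.92] [ 0.03 -9.94  1.09]
12.0 [-2.71 -0.14 -1.16] [  0.04 -11.93   1.31]
14.0 [-3.14 -0.16 -1.4 ] [  0.04 -13.92   1.53]
15.0 [-3.35 -0.18 -1.53] [  0.05 -14.91   1.64]
16.0 [-3.56 -0.19 -1.66] [  0.05 -15.9    1.75]
17.0 [-3.76 -0.21 -1.8 ] [  0.05 -16.9    1.86]
18.0 [-3.96 -0.23 -1.94] [  0.06 -17.89   1.97]
```

```bash
python3 -m inch '[[0,0,-0.03,-0.1,0,0,0],[0,-0.12,-0.05,-0.24,0,-0.5,0.06],[0,-0.24,-0.06,-0.28,0,-1,0.11],[0,-0.47,-0.07,-0.36,0,-2,0.22],[0,-0.7,-0.08,-0.45,0,-3,0.33],[0,-0.93,-0.09,-0.53,0,-4,0.44],[0,-1.39,-0.11,-0.72,0,-6,0.66],[0,-1.84,-0.13,-0.93,0,-8,0.88],[0,-2.28,-0.16,-1.15,0,-10,1.1],[0,-2.71,-0.19,-1.4,0,-12,1.31],[0,-3.14,-0.21,-1.65,0,-14,1.53],[0,-3.56,-0.25,-1.92,0,-16,1.75],[0,-3.76,-0.27,-2.07,0,-17,1.87],[0,-3.96,-0.29,-2.21,0,-18,1.98],[0,-3.96,-0.29,-2.21,0,-18,1.98]]'; python3 arc.py 619 -27 1,2,3,4,6,8,10,12,14,15,16,17,18
python3 - <<'E'
from h import *
im=arm.get_image("top");x0,y0,w,h=(190,100,200,175)
cv2.imwrite("pics/top3.png",cv2.resize(im[y0:y0+h,x0:x0+w,::-1],None,fx=3.4,fy=3.4,interpolation=cv2.INTER_CUBIC))
im=arm.get_image("scene");x0,y0,w,h=(170,150,220,170)
cv2.imwrite("pics/scene3.png",cv2.resize(im[y0:y0+h,x0:x0+w,::-1],None,fx=3.4,fy=3.4,interpolation=cv2.INTER_CUBIC))
E
```

```text
clock: 12.78
position: [480.2, -17.8, 209.2]
ee_rot: [-0.554, -0.371, 0.414, 0.62]
contact_force: [1.1, 3.6, -0.1]
gripper_width: 11.4
tool yaw->gate 1.073
gate from pos (r,ang) 139.1 1.086
1.0 [-0.23 -0.01 -0.08] [ 0.   -0.99  0.11]
2.0 [-0.46 -0.02 -0.16] [ 0.   -1.99  0.22]
3.0 [-0.68 -0.03 -0.25] [ 0.   -2.98  0.33]
4.0 [-0.91 -0.04 -0.34] [ 0.   -3.98  0.45]
6.0 [-1.35 -0.06 -0.53] [ 0.01 -5.96  0.67]
8.0 [-1.79 -0.09 -0.74] [ 0.01 -7.95  0.89]
10.0 [-2.22 -0.11 -0.97] [ 0.01 -9.94  1.12]
12.0 [-2.64 -0.14 -1.21] [ 1.000e-02 -1.193e+01  1.340e+00]
14.0 [-3.06 -0.17 -1.46] [  0.02 -13.91   1.56]
15.0 [-3.26 -0.18 -1.59] [  0.02 -14.91   1.67]
16.0 [-3.46 -0.2  -1.73] [  0.02 -15.9    1.79]
17.0 [-3.66 -0.21 -1.86] [  0.02 -16.89   1.9 ]
18.0 [-3.86 -0.23 -2.01] [  0.02 -17.89   2.01]
```

View pics/top3.png

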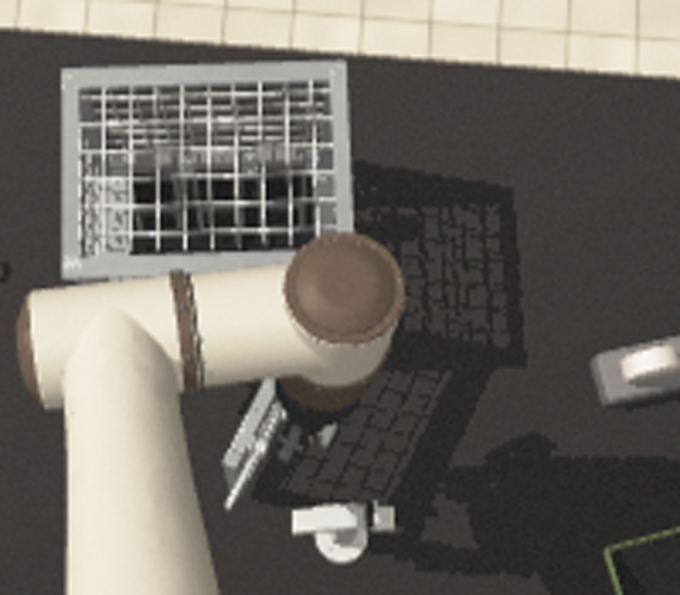

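View pics/scene3.png

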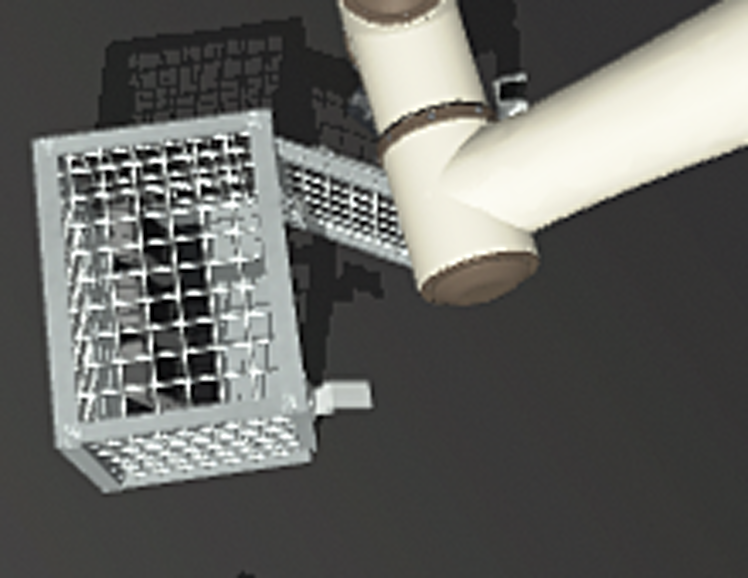

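```bash
python3 -m inch '[[0,0,-0.05,0,0,0,0],[0,0,-0.1,0,0,0,0],[0,0,-0.1,0,0,0,0]]';python3 -m inch '[[0,-0.12,0,-0.04,0,-0.5,0.06],[0,-0.23,-0.01,-0.08,0,-1,0.11],[0,-0.46,-0.02,-0.16,0,-2,0.22],[0,-0.68,-0.03,-0.25,0,-3,0.33],[0,-0.91,-0.04,-0.34,0,-4,0.44],[0,-1.35,-0.06,-0.53,0,-6,0.66],[0,-1.79,-0.08,-0.74,0,-8,0.88],[0,-2.22,-0.11,-0.97,0,-10,1.1],[0,-2.64,-0.14,-1.21,0,-12,1.31],[0,-2.86,-0.15,-1.34,0,-13,1.42],[0,-3.06,-0.17,-1.46,0,-14,1.53],[0,-3.06,-0.17,-1.46,0,-14,1.53]]'; python3 arc.py 619 -27 1,2,3,4,6,8,10,12,14
```

```text
clock: 13.13
position: [480.3, -17.6, 210.2]
ee_rot: [-0.554, -0.371, 0.414, 0.62]
contact_force: [0.7, 4.0, -1.7]
gripper_width: 11.7
clock: 14.13
position: [482.2, -51.9, 210.2]
ee_rot: [-0.504, -0.436, 0.487, 0.564]
contact_force: [-0.6, 2.8, -2.3]
gripper_width: 11.6
tool yaw->gate 1.319
gate from pos (r,ang) 139.1 -4.951
1.0 [-0.23 -0.01 -0.08] [ 0.   -0.99  0.11]
2.0 [-0.46 -0.02 -0.16] [ 0.   -1.99  0.22]
3.0 [-0.68 -0.03 -0.25] [ 0.   -2.98  0.33]
4.0 [-0.91 -0.04 -0.34] [ 0.01 -3.98  0.45]
6.0 [-1.35 -0.06 -0.53] [ 0.01 -5.96  0.67]
8.0 [-1.79 -0.09 -0.74] [ 0.01 -7.95  0.89]
10.0 [-2.22 -0.11 -0.97] [ 0.02 -9.94  1.11]
12.0 [-2.64 -0.14 -1.21] [  0.02 -11.93   1.34]
14.0 [-3.05 -0.17 -1.46] [  0.02 -13.91   1.56]
```

```bash
python3 -m inch '[[0,-0.12,0,-0.04,0,-0.5,0.06],[0,-0.23,-0.01,-0.08,0,-1,0.11],[0,-0.46,-0.02,-0.16,0,-2,0.22],[0,-0.68,-0.03,-0.25,0,-3,0.33],[0,-0.91,-0.04,-0.34,0,-4,0.44],[0,-1.13,-0.05,-0.43,0,-5,0.55],[0,-1.35,-0.06,-0.53,0,-6,0.66],[0,-1.57,-0.07,-0.63,0,-7,0.77],[0,-1.79,-0.09,-0.74,0,-8,0.88],[0,-1.79,-0.09,-0.74,0,-8,0.88],[0,-1.79,-0.09,-0.74,0,-8,0.88]]'; python3 arc.py 619 -27 1,2,3,4,6,8,10,12,14
python3 - <<'E'
from h import *
im=arm.get_image("top");x0,y0,w,h=(190,150,200,135)
cv2.imwrite("pics/top4.png",cv2.resize(im[y0:y0+h,x0:x0+w,::-1],None,fx=4,fy=4,interpolation=cv2.INTER_CUBIC))
E
```

```text
clock: 15.05
position: [486.9, -70.6, 210.2]
ee_rot: [-0.472, -0.47, 0.525, 0.529]
contact_force: [-1.9, 0.9, -3.3]
gripper_width: 11.5
tool yaw->gate 1.459
gate from pos (r,ang) 139.1 -4.813
1.0 [-0.23 -0.01 -0.08] [ 0.   -0.99  0.11]
2.0 [-0.46 -0.02 -0.16] [ 0.   -1.99  0.22]
3.0 [-0.68 -0.03 -0.25] [ 0.01 -2.98  0.33]
4.0 [-0.91 -0.04 -0.34] [ 0.01 -3.98  0.44]
6.0 [-1.35 -0.06 -0.53] [ 0.01 -5.96  0.67]
8.0 [-1.79 -0.09 -0.74] [ 0.01 -7.95  0.89]
10.0 [-2.22 -0.11 -0.96] [ 0.02 -9.94  1.11]
12.0 [-2.64 -0.14 -1.2 ] [  0.02 -11.93   1.33]
14.0 [-3.06 -0.17 -1.45] [  0.03 -13.91   1.56]
```

View pics/top4.png

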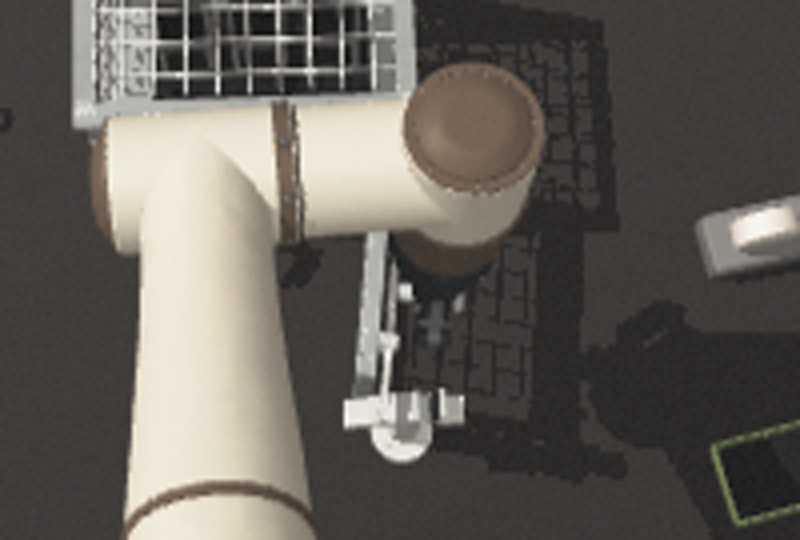

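```bash
python3 -m inch '[[0,-0.12,0,-0.04,0,-0.5,0.06],[0,-0.23,-0.01,-0.08,0,-1,0.11],[0,-0.46,-0.02,-0.16,0,-2,0.22],[0,-0.68,-0.03,-0.25,0,-3,0.33],[0,-0.91,-0.04,-0.34,0,-4,0.44],[0,-1.13,-0.05,-0.43,0,-5,0.55],[0,-1.35,-0.06,-0.53,0,-6,0.66],[0,-1.46,-0.06,-0.58,0,-6.5,0.72],[0,-1.57,-0.07,-0.63,0,-7,0.77],[0,-1.57,-0.07,-0.63,0,-7,0.77],[0,-1.57,-0.07,-0.63,0,-7,0.77]]'; python3 arc.py 619 -27 0.5,1,1.5,2
python3 - <<'E'
from h import *
s=arm.read_state();print(s['contact_force'],s['wrist_torque'])
im=arm.get_image("top");x0,y0,w,h=(250,200,80,80)
cv2.imwrite("pics/top5.png",cv2.resize(im[y0:y0+h,x0:x0+w,::-1],None,fx=7,fy=7,interpolation=cv2.INTER_CUBIC))
E
```

```text
clock: 16.02
position: [493.2, -86.3, 210.3]
ee_rot: [-0.443, -0.499, 0.556, 0.496]
contact_force: [-4.9, -0.4, -3.7]
gripper_width: 11.8
tool yaw->gate 1.582
gate from pos (r,ang) 139.1 -4.691
0.5 [-0.11 -0.   -0.04] [ 0.   -0.5   0.06]
1.0 [-0.23 -0.01 -0.08] [ 0.   -0.99  0.11]
1.5 [-0.34 -0.01 -0.12] [ 0.   -1.49  0.17]
2.0 [-0.46 -0.02 -0.16] [ 0.   -1.99  0.22]
[-4.92558701 -0.37910184 -3.68641572] [-0.02095307  0.95194649 -0.0865166 ]
```

View pics/top5.png

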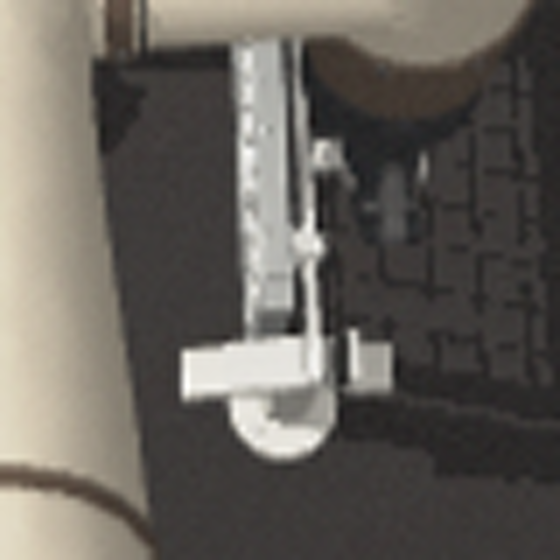

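```bash
cat > tq.py <<'E'
from h import *
s=arm.read_state();H=np.array([619,-27,0]);r=s['position']-H;F=s['contact_force'];M=R.from_quat(s['ee_rot']);v=M.as_matrix()[:,0]
print('angle',round(np.arctan2(v[1],v[0])-.106,3),'pos',round((np.arctan2(r[1],r[0])%(2*np.pi))-.106-np.arctan2(135.7,-43.9),3),'hinge tq Nm',round((r[0]*F[1]-r[1]*F[0])/1000,2),'F tool',M.inv().apply(F).round(1),'T',s['wrist_torque'].round(2),'z',s['position'][2].round(1))
E
python3 tq.py
python3 -m inch '[[0,-0.06,0,-0.02,0,-0.2,0],[0,-0.11,0,-0.04,0,-0.5,0.06],[0,-0.17,0,-0.06,0,-0.8,0.08],[0,-0.23,0,-0.08,0,-1,0.11],[0,-0.28,0,-0.1,0,-1.3,0.14],[0,-0.34,0,-0.12,0,-1.5,0.17],[0,-0.4,0,-0.14,0,-1.8,0.19],[0,-0.46,0,-0.16,0,-2,0.22],[0,-0.46,0,-0.16,0,-2,0.22]]';python3 tq.py
python3 -m inch '[[0,-0.06,0,-0.02,0,-0.2,0],[0,-0.11,0,-0.04,0,-0.5,0.06],[0,-0.11,0,-0.04,0,-0.5,0.06]]';python3 tq.py
```

```text
angle 1.582 pos 1.592 hinge tq Nm -0.23 F tool [0.5 4.7 3.2] T [-0.08  0.93 -0.14] z 210.2
clock: 16.82
position: [495.2, -90.4, 210.2]
ee_rot: [-0.433, -0.507, 0.565, 0.486]
contact_force: [-5.0, 0.7, -1.9]
gripper_width: 11.3
angle 1.617 pos 1.625 hinge tq Nm -0.41 F tool [1.5 2.4 4.6] T [ 0.25  1.3  -0.25] z 210.2
clock: 17.07
position: [495.2, -90.5, 210.2]
ee_rot: [-0.431, -0.509, 0.567, 0.484]
contact_force: [-7.1, 4.2, -0.1]
gripper_width: 11.8
angle 1.625 pos 1.626 hinge tq Nm -0.97 F tool [5.3 0.9 6.3] T [ 1.38  1.83 -0.51] z 210.2
```

The buffer is met at about 1.62 rad, where hinge torque jumps from 0.41 to 0.97 N m with no further motion. I'll back off slightly, look, and then lower.

```bash
python3 -m inch '[[0,0.08,0,0.03,0,0.4,0],[0,0.17,0,0.06,0,0.7,-0.07],[0,0.17,0,0.06,0,0.7,-0.07],[0,0.17,0,0.06,0,0.7,-0.07]]';python3 tq.py
python3 - <<'E'
from h import *
im=arm.get_image("top");x0,y0,w,h=(250,200,80,80)
cv2.imwrite("pics/top6.png",cv2.resize(im[y0:y0+h,x0:x0+w,::-1],None,fx=7,fy=7,interpolation=cv2.INTER_CUBIC))
E
```

```text
clock: 17.4
position: [495.0, -90.0, 210.2]
ee_rot: [-0.435, -0.506, 0.564, 0.487]
contact_force: [-5.3, -0.2, -3.5]
gripper_width: 11.8
angle 1.614 pos 1.622 hinge tq Nm -0.3 F tool [0.5 4.  4.9] T [-0.02  1.21 -0.1 ] z 210.2
```

View pics/top6.png

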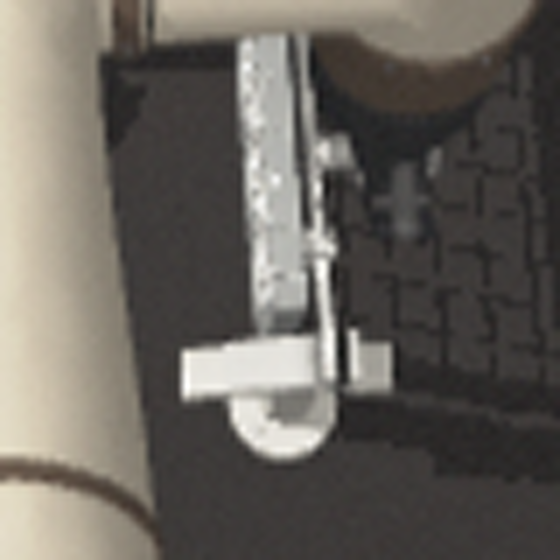

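```bash
python3 - <<'E'
from h import *
im=arm.get_image("scene");cv2.imwrite("pics/scene6f.png",im[:,:,::-1])
a=cv2.imread("pics/scene0.png")[160:220,290:345]; b=im[160:220,270:345,::-1]; c=cv2.imread("pics/top0.png")[240:270,270:315]
r=lambda i:cv2.resize(i,None,fx=480/i.shape[0],fy=480/i.shape[0],interpolation=cv2.INTER_CUBIC)[:480,:720]
A=r(a);B=r(b)
cv2.imwrite("pics/s6.png",np.hstack([cv2.resize(A,(370,404)),cv2.resize(B,(404,404))])); cv2.imwrite("pics/t0z.png",r(c))
E
```

```text
(no output)
```

View pics/s6.png

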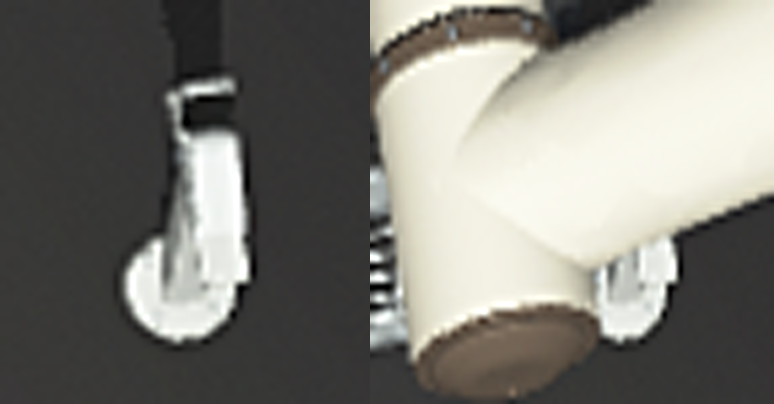

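View pics/t0z.png

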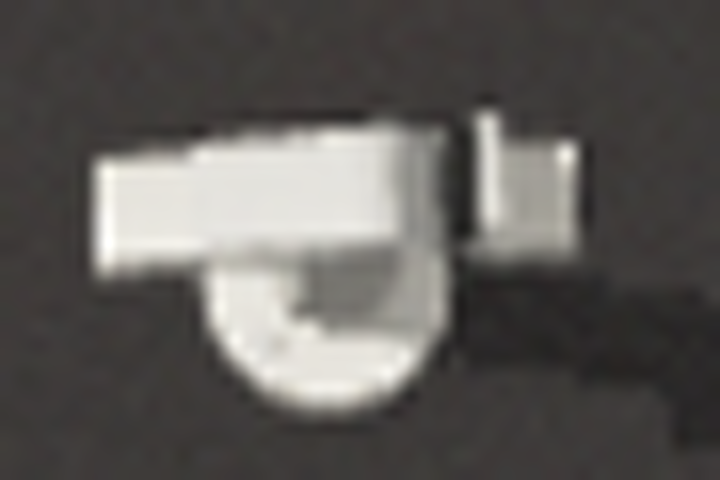

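Zoomed in, the order is ramp, grey slot floor, dark rubber, then backing plate. The slot and rubber face fall at about 313–333 in the top6 zoom. The bar at 320–335 is therefore over the slot, just at the rubber, which agrees with the contact felt. Lowering by feel.

```bash
python3 -m inch '[[0,0.05,0,0.02,0,0.2,0],[0,0.05,0.05,0.02,-0.3,0.2,0],[0,0.05,0.1,0.02,-0.7,0.2,0],[0,0.05,0.15,0.02,-1,0.2,0],[0,0.05,0.2,0.02,-1.4,0.2,0],[0,0.05,0.25,0.02,-1.7,0.2,0],[0,0.05,0.3,0.02,-2,0.2,0],[0,0.05,0.3,0.02,-2,0.2,0]]';python3 tq.py
python3 -m inch '[[0,0,0.05,0,-0.3,0,0],[0,0,0.1,0,-0.7,0,0],[0,0,0.1,0,-0.7,0,0]]';python3 tq.py
```

```text
clock: 18.17
position: [494.4, -89.7, 207.5]
ee_rot: [-0.444, -0.515, 0.555, 0.48]
contact_force: [-4.5, -0.3, -3.2]
gripper_width: 11.9
angle 1.61 pos 1.618 hinge tq Nm -0.24 F tool [0.3 3.6 4.3] T [-0.16  1.33 -0.17] z 207.5
clock: 18.42
position: [494.2, -89.7, 206.4]
ee_rot: [-0.447, -0.518, 0.551, 0.477]
contact_force: [-5.7, -0.9, -2.9]
gripper_width: 11.4
angle 1.61 pos 1.617 hinge tq Nm -0.25 F tool [-0.1  3.3  5.6] T [-0.13  1.38 -0.14] z 206.4
```

```bash
python3 -m inch '[[0,0,0.05,0.05,-0.3,0,0],[0,0,0.1,0.1,-0.7,0,0],[0,0,0.1,0.1,-0.7,0,0],[0,0,0.1,0.1,-0.7,0,0]]';python3 tq.py
python3 -m inch '[[0,0,0.05,0.05,-0.3,0,0],[0,0,0.1,0.1,-0.7,0,0],[0,0,0.1,0.1,-0.7,0,0],[0,0,0.1,0.1,-0.7,0,0]]';python3 tq.py
```

```text
clock: 18.75
position: [493.9, -89.5, 205.6]
ee_rot: [-0.45, -0.522, 0.548, 0.474]
contact_force: [-3.9, -0.2, -2.0]
gripper_width: 12.1
angle 1.61 pos 1.616 hinge tq Nm -0.22 F tool [0.4 2.1 3.8] T [-0.    0.93 -0.15] z 205.6
clock: 19.08
position: [493.7, -89.4, 204.8]
ee_rot: [-0.454, -0.526, 0.544, 0.471]
contact_force: [0.2, 2.4, -2.5]
gripper_width: 11.5
angle 1.61 pos 1.614 hinge tq Nm -0.29 F tool [ 2.4  2.5 -0.7] T [ 0.48 -0.03 -0.23] z 204.8
```

```bash
python3 -m inch '[[0,0,0.05,0,-0.3,0,0],[0,0,0.1,0,-0.7,0,0],[0,0,0.15,0,-1,0,0],[0,0,0.2,0,-1.3,0,0],[0,0,0.2,0,-1.3,0,0],[0,0,0.2,0,-1.3,0,0]]';python3 tq.py
python3 -m inch '[[0,0,0.05,0,-0.3,0,0],[0,0,0.1,0,-0.6,0,0],[0,0,0.1,0,-0.6,0,0],[0,0,0.1,0,-0.6,0,0]]';python3 tq.py
```

```text
clock: 19.58
position: [493.4, -89.5, 202.7]
ee_rot: [-0.459, -0.532, 0.538, 0.466]
contact_force: [3.4, 3.3, -2.6]
gripper_width: 11.8
angle 1.61 pos 1.614 hinge tq Nm -0.21 F tool [ 2.8  2.6 -3.9] T [ 0.87 -0.78 -0.2 ] z 202.7
clock: 19.92
position: [493.3, -89.6, 201.7]
ee_rot: [-0.461, -0.535, 0.535, 0.463]
contact_force: [3.5, 3.3, -3.4]
gripper_width: 11.9
angle 1.61 pos 1.614 hinge tq Nm -0.2 F tool [ 2.7  3.4 -3.9] T [ 0.99 -1.04 -0.17] z 201.7
```

```bash
python3 -m inch '[[0,0,0.05,-0.05,-0.2,0,0],[0,0,0.08,-0.12,-0.4,0,0],[0,0,0.08,-0.12,-0.4,0,0],[0,0,0.08,-0.12,-0.4,0,0]]';python3 tq.py
python3 -m inch '[[0,0,0.05,0,0,0,0],[0,0,0.05,0,0,0,0],[0,0,0.05,0,0,0,0]]';python3 tq.py
```

```text
clock: 20.25
position: [493.5, -89.8, 200.9]
ee_rot: [0.462, 0.536, -0.534, -0.462]
contact_force: [1.6, 2.1, 1.4]
gripper_width: 11.7
angle 1.61 pos 1.616 hinge tq Nm -0.16 F tool [ 1.8 -1.4 -1.9] T [ 0.64 -0.25 -0.07] z 200.9
clock: 20.5
position: [493.6, -89.9, 200.8]
ee_rot: [0.462, 0.536, -0.534, -0.462]
contact_force: [-0.9, 2.1, 5.9]
gripper_width: 11.6
angle 1.611 pos 1.617 hinge tq Nm -0.32 F tool [ 2.2 -5.9  0.6] T [ 0.5   0.27 -0.04] z 200.8
```

```bash
python3 -m inch '[[0,0.06,-0.03,0.02,0,0.2,0],[0,0.11,-0.03,0.04,0,0.5,0],[0,0.11,-0.03,0.04,0,0.5,0],[0,0.11,-0.03,0.04,0,0.5,0]]';python3 tq.py
python3 -m inch '[[0,0.06,0,0.02,0,0.2,0],[0,0.11,0,0.04,0,0.5,0],[0,0.11,0,0.04,0,0.5,0],[0,0.11,0,0.04,0,0.5,0]]';python3 tq.py
```

```text
clock: 20.83
position: [493.0, -88.7, 200.9]
ee_rot: [0.465, 0.534, -0.532, -0.465]
contact_force: [-1.0, 2.0, 6.0]
gripper_width: 11.8
angle 1.601 pos 1.608 hinge tq Nm -0.31 F tool [ 2.1 -6.   0.7] T [ 0.42  0.34 -0.13] z 200.9
clock: 21.17
position: [492.7, -88.1, 200.8]
ee_rot: [0.467, 0.532, -0.53, -0.467]
contact_force: [0.3, -1.2, 5.5]
gripper_width: 12.0
angle 1.593 pos 1.603 hinge tq Nm 0.16 F tool [-1.2 -5.5 -0.1] T [-0.6   0.03 -0.09] z 200.8
```

The gate now bears on the nose: hinge torque has changed sign and the bar height is at its rest value. Relaxing the down-pressure and opening.

```bash
python3 -m inch '[[0,-0.02,-0.06,0,0,0,0],[0,-0.02,-0.06,0,0,0,0],[0.1,-0.02,-0.06,0,0,0,0],[0.2,-0.02,-0.06,0,0,0,0],[0.3,-0.02,-0.06,0,0,0,0],[0.45,-0.02,-0.06,0,0,0,0],[0.45,-0.02,-0.06,0,0,0,0],[0.45,-0.02,-0.06,0,0,0,0],[0.45,-0.02,-0.06,0,0,0,0]]';python3 tq.py
python3 - <<'E'
from h import *
im=arm.get_image("top");x0,y0,w,h=(250,200,80,80)
cv2.imwrite("pics/top7.png",cv2.resize(im[y0:y0+h,x0:x0+w,::-1],None,fx=7,fy=7,interpolation=cv2.INTER_CUBIC))
E
```

```text
clock: 21.92
position: [492.4, -87.6, 200.8]
ee_rot: [0.467, 0.532, -0.53, -0.467]
contact_force: [0.3, 0.7, 0.4]
gripper_width: 38.4
angle 1.593 pos 1.599 hinge tq Nm -0.07 F tool [ 0.7 -0.4 -0.4] T [-0.   -0.01 -0.01] z 200.8
```

View pics/top7.png

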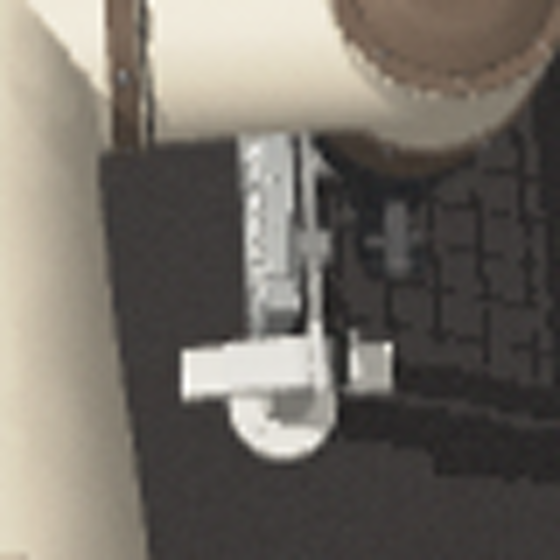

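The gate holds with zero force on the tool. Retreating straight up.

```bash
python3 -m inch '[[0.45,0,-0.5,0,0,0,0],[0.45,0,-1.5,0,0,0,0],[0.45,0,-3,0,0,0,0],[0.45,0,-5,0,0,0,0],[0.45,0,-8,0,0,0,0],[0.45,0,-11,0,0,0,0],[0.45,0,-14,0,0,0,0],[0.45,0,-16,0,0,0,0],[0.45,0,-16,0,0,0,0]]'
python3 -m inch '[[0.45,0,0,0,0,0,0],[0.45,-4,0,0,0,0,0],[0.45,-8,0,0,0,0,0],[0.45,-12,0,0,0,0,0],[0.45,-16,0,0,0,0,0],[0.45,-20,0,0,0,0,0],[0.45,-20,0,0,0,0,0],[0.45,-20,0,0,0,0,0]]'
python3 - <<'E'
from h import *
s=arm.read_state();print(s['contact_force'],s['clock'])
im=arm.get_image("top");cv2.imwrite("pics/top8.png",im[:,:,::-1]);x0,y0,w,h=(250,160,80,110)
z=cv2.resize(im[y0:y0+h,x0:x0+w,::-1],None,fx=5,fy=5,interpolation=cv2.INTER_CUBIC)
im=arm.get_image("scene");x0,y0,w,h=(240,150,100,137)
z2=cv2.resize(im[y0:y0+h,x0:x0+w,::-1],(390,550),interpolation=cv2.INTER_CUBIC)
cv2.imwrite("pics/z8.png",np.hstack([z,z2])); cv2.imwrite("pics/scene8.png",im[:,:,::-1])
E
```

```text
clock: 22.72
position: [494.1, -88.4, 367.6]
ee_rot: [0.47, 0.534, -0.528, -0.464]
contact_force: [0.9, 0.5, 0.5]
gripper_width: 38.2
clock: 23.38
position: [517.2, -288.1, 358.3]
ee_rot: [0.466, 0.53, -0.53, -0.47]
contact_force: [0.1, 0.6, 0.0]
gripper_width: 38.5
[0.05424907 0.61019736 0.01516005] 23.3833
```

View pics/z8.png

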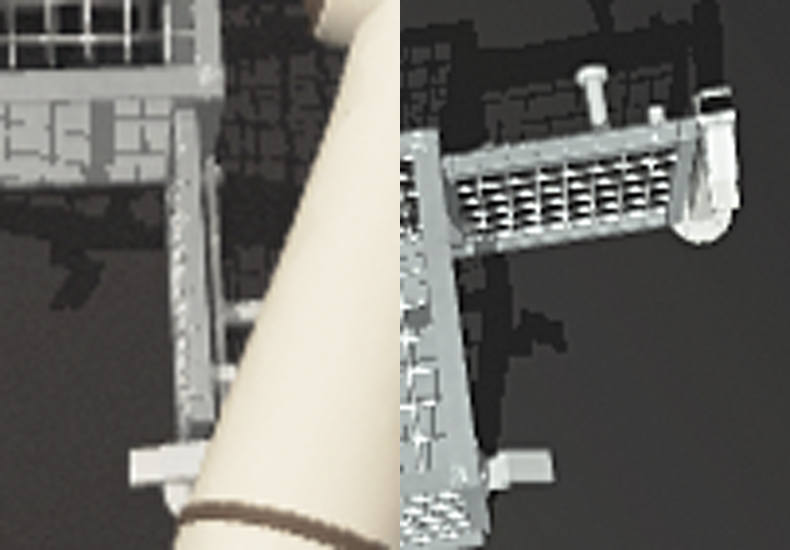

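View pics/top8.png

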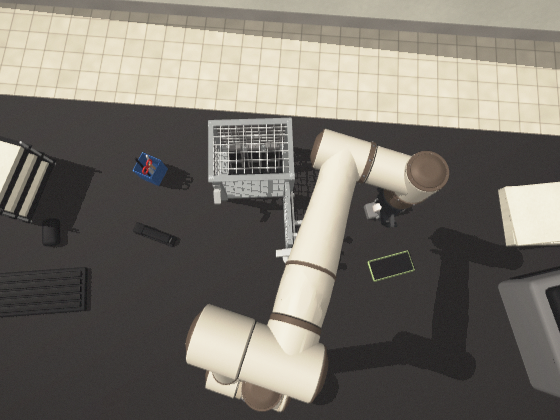

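```bash
python3 - <<'E'
from bench import arm
print(arm.job_done())
E
```

```text
the job is handed in; nothing more can be done
None
```

The gate is latched open in the hold-back catch, and I handed the job in at about 23.5 s of the 67 s allowed. No verdict is reported.

**What I did**
- I gripped the knob stem from above and lifted the bar until it met the guide's upper stop, about 9.4 mm of lift at the knob.
- I swung the gate along its arc until the bar touched the rubber buffer at about 1.62 rad. Hinge torque jumped from about 0.4 to 1 N m there, and I backed off.
- I lowered the bar into the slot, let the gate settle on the nose at about 1.60 rad, then released and moved away.

**Last checks**
- The bar came down to its resting height: the TCP read 200.8 mm, against 200.9 mm with the gate shut.
- The nose took the spring load before I let go, as the hinge torque changed sign.
- The gate was still standing open in both cameras about 1.5 s after release, and the force on the tool was near zero.
- The phone, stapler, tape dispenser and pen holder look unmoved in the top picture. The arm partly covers the tape dispenser there.

**What disagreed or went less well**
- My first picture estimate of the buffer (about 1.65 rad) was a little off, because I took the dark rubber for the slot. Feel and a closer look settled it.
- Early in the swing the bar pressed its upper stop with about 10 N for roughly a second before I lowered it.
- The fingers read about 11.7 mm on the 14 mm stem, which I could not explain.

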